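# Check an alignment frame for squareness by its two diagonals with a slide rule

## Task

Check the aluminium frame for squareness with the slide rule: hook the rule's loop over the frame's front left pin and slide its knob out until the red tip presses gently but firmly on the back right pin (about 7 N, held for a moment), then measure the other diagonal the same way, from the front right pin to the back left pin. Finally leave the rule lying on the frame, hooked and slid out so that its tip rests on the opposite pin, along whichever diagonal is the longer (either one if they agree within 3 mm), and let go of it. Never force the rule against the frame, keep the gripper off the frame, and leave the other tools where they lie.

Things in the scene. Friction and masses are not known exactly. Their poses are not given: they have to be found in the camera images.
- frame: Flat aluminium frame fixed to the desk; origin on the desk under its middle, x away from the robot at yaw 0, y left. Front and back bars (28 x 216 mm, tops at z 16 mm) lie along y at x -100 and +100 mm; the side bars are lower. The back bar is locked, but shifted along y by an unknown -15 to 15 mm. A steel pin, 10 mm thick, stands 17 mm tall (top z 33 mm) near each end of both bars.
- pin_fl (a point): Front left pin of the frame (near the robot, +y): point on its axis at the top face of the bar, 16 mm above the desk. At x = -100, y = +85 mm in the frame.
- pin_fr (a point): Front right pin: the same point; at x = -100, y = -85 mm in the frame.
- pin_bl (a point): Nominal place of the back left pin, on the bar; at x = +100 mm, y = +85 mm plus the unknown shift of the back bar. Both back pins are locked in slots, so the true pin stands up to 3.5 mm nearer or farther along the frame's x (both alike, not measured): feel for it.
- pin_br (a point): Nominal place of the back right pin, on the bar; at x = +100 mm, y = -85 mm plus the same unknown shift; the true pin stands up to 3.5 mm off along x, as for pin_bl.
- rule: Slide rule, loose, 0.2 kg: steel beam 22 mm wide, 10 tall, x 24 to 190 mm; closed steel loop (8 tall, 43 wide) at the near end; brass tongue with blue knob and red sprung tip slides out at the far end. Origin: underside, where a pin's axis sits with the loop pulled up to it (the V at the loop's far side); x from loop to tip, z up.
- rule_loop (a point): The rule's origin: over a pin's axis when the loop is pulled up against the pin. The loop's opening is 31 mm wide and reaches to x = 24 mm: lower it so that the pin's axis enters at x = 3 to 17 mm, within 6 mm of the rule's middle line; sliding the knob out (+x) then drags the loop up against the pin (x = 0).
- rule_knob (a point): Middle of the blue knob, 32 mm above the rule's underside, at x = 115 mm plus the slide value; it is fixed to the tongue. Knob: 26 mm along the rule, 16 mm across, from 14 to 50 mm above the underside; the carriage below it is 24 mm wide, up to 14.5 mm. Grip it across the rule; the rule can be carried level by it.
- rule_end (a point): Point 5 mm beyond the red tip's face, at the height of the rule's underside: over a pin's axis when the tip just touches that pin. At x = 215 mm plus the slide value on the rule. The face is a very shallow V, 26 mm wide, 10 mm tall. The tip is sprung: it gives 1 mm per 8 N, 6 mm at most.
- rule_slide: The brass tongue with knob and tip; slides along the rule's x, 0 to 75 mm; its origin coincides with the rule's at 0, so its x on the rule is the slide value. Friction 2.5 N holds it. Hooked pins are 0.25 to 0.275 m apart. Pushing the knob back toward a hooked loop first moves the whole rule, up to 19 mm, until the near end of the loop's opening meets the pin, then slides the tongue in.
- micrometer: Micrometer, 51 x 126 x 19 mm, on the desk: leave alone.
- loupe: Folding magnifier, 37 x 84 x 15 mm, on the desk: leave alone.
- ring_gauge: Knurled ring gauge, 46 mm across, 16 mm tall, on the desk: leave alone.
- caliper: Vernier caliper, 72 x 226 x 8 mm, on the desk: leave alone.

How it is judged:
On the way, in this order (a step that is already met when the one before it is completed fails the run):
1. the rule is hooked over the front left pin and its tip presses on the back right pin with 4 to 12 N (horizontal distance between rule_loop and pin_fl below 0.007 m and horizontal distance between rule_end and pin_br below 0.008 m and z of each of rule_loop, rule_end in the frame of frame below 0.024 m and contact force between rule_slide and frame between 4 and 12 N), for 0.3 s.
2. the rule is hooked over the front right pin and its tip presses on the back left pin with 4 to 12 N (horizontal distance between rule_loop and pin_fr below 0.007 m and horizontal distance between rule_end and pin_bl below 0.008 m and z of each of rule_loop, rule_end in the frame of frame below 0.024 m and contact force between rule_slide and frame between 4 and 12 N), for 0.3 s.
At the end, for the whole second after the job is handed in: The rule lies at rest on the frame along the longer diagonal (either one where they differ by less than about 3 mm): the loop point within 7 mm and the tip point within 8 mm horizontally of their pins' places, its underside no more than 8 mm above the bars (24 mm above the desk) (linear speed of rule below 0.01 m/s and ((y of pin_bl in the frame of frame below 0.0875 m and horizontal distance between rule_loop and pin_fl below 0.007 m and horizontal distance between rule_end and pin_br below 0.008 m and z of each of rule_loop, rule_end in the frame of frame below 0.024 m) or (y of pin_bl in the frame of frame above 0.0825 m and horizontal distance between rule_loop and pin_fr below 0.007 m and horizontal distance between rule_end and pin_bl below 0.008 m and z of each of rule_loop, rule_end in the frame of frame below 0.024 m))); the robot touches nothing.
It fails at once if the rule was forced against the frame (more than 22 N between them) (contact force between rule and frame above 22 N).
It fails at once if the gripper or arm pushed on the frame itself (more than 5 N) (contact force between any of the fingers, the arm and frame above 5 N).
It fails at once if a bystander tool (micrometer, loupe, ring gauge, caliper) was moved more than 20 mm (distance of any of micrometer, loupe, ring_gauge, caliper from where it was at the start of the episode above 0.02 m).
It also fails if it takes over 72 s, if anything falls off the work surface, if the arm or the gripper's body presses on something with over 40 N, if the wrist force passes 120 N, or if a joint passes its speed limit or range.

## Robot

A 6-joint arm with a two-finger parallel gripper is mounted at the origin on a cart in front of the work surface, level with it; the furniture and walls round the work are solid. World frame = base frame: x ahead of the robot, y to its left, z up, the work surface at z = 0. Lengths are in m, angles in rad, forces in N, time in s.
With the tool pointing down it reaches from about 0.35 to 0.975 m from the base axis. Payload 4.9 kg.
Tool frame: the origin (TCP) lies midway between the tips of the shut fingers; the grasp point (between the pads) lies 19 mm behind it; z points along the fingers, y is the line along which they close (so a half turn about z gives the same grasp; the last joint's range is limited). The gripper opens to 85 mm and grips with 20 to 120 N. Pads are 22 mm wide; open, the fingers measure 114 mm over their backs; the gripper's body (76 mm by 85 mm) begins 54 mm behind the grasp point. The pads swing forward as they close: fully open they stand 13 mm farther back than shut.
Start: joints at [1.222, 0.053, 1.613, -0, 1.476, -0.119], TCP at [0.142, 0.609, 0.231] pointing down, gripper open.
Joint ranges: [-3.01, 3.01], [-1.01, 2.22], [0.06, 2.58], [-1.02, 4.17], [0.09, 2.62], [-3.14, 3.14]. Speed limits (rad/s): [2.57, 2.57, 3.14, 3.14, 3.14, 3.14].

## Interface

Orientations are given as a unit quaternion [w, x, y, z].
In Python, from bench import status, eyes, job gives the robot as it stands.
- The arm moves only by the tool play_rows, never from a script. Its argument "motion" is a list that holds one entry, the list of rows, each a list of 7 numbers: the closure, from 0 (fully open) to 1 (shut), then the shift along the tool's x, y, z in mm, then the turn, a rotation vector about the tool's x, y, z in degrees. A call has 1 to 20 rows; each row shifts and turns the commanded pose from where the row before left it, along the tool's axes as they then stand; what a row does not reach is not made up. A row lasts 1/8 s, in which the tool goes at most 62.5 mm and 10.7 degrees, less where a joint would pass 70% of its speed; a pose out of reach is approached as far as the arm can. A call is refused whole if a number of a shift passes 62.5 or a number of a turn 10.7, either way. A call with a gripper value outside its range is refused whole. The fingers move at their own pace and stop on an object; the grip force is fixed at half the most. Time passes only in rows, so rows that do not move let the fingers close. It gives the time, the measured TCP pose, the force, the opening and the grip force at its end, in the units of the state.
- status.state(): the state, without advancing time (a new reading comes with each control period).
- eyes.read_camera(name): name is "scene" or "top" or "wrist"; returns (picture, depth): 420x560x3 uint8, blue, green, red; 420x560 float32, m along the optical axis (not along the pixel's ray), 0 where there is no reading.
- eyes.camera_model(name): a dict with "fx", "fy", "cx", "cy" (pixels), "cam_to_world" (4x4, takes a point from camera to world coordinates). Camera axes: x right, y up, looking along -z (the intrinsics and any distortion apply to the point x, -y, -z); pixel columns grow to the right and rows downward; lengths in m; the calibration is good to about 2 mm. A picture is of the moment at which its call begins: read the wrist's pose just before it. camera_model takes no time and is no camera call; for the wrist camera it gives the pose at the moment of the call.
- job.hand_in(): hands the job in; it is judged then, once.
The state is a dict: "clock": time; "q": joint angles; "qvel": joint speeds; "joint_torque": joint torques, N m; "eef_pos": TCP position; "tcp_rot": TCP orientation; "wrist_force": force on the tool from outside, world axes, zero at the start; "moment": the same for the moment, N m; "gripper_width": finger opening in m; "finger_force": force on a finger pad.
Only numpy, scipy, OpenCV 4.12 (cv2) and the standard library are available. Lean on these libraries where they do the work, as an engineer would, in place of code of your own. Each camera call takes 0.05 s, during which the arm holds its last target. There are 200 camera calls.

## Working session

There is one attempt and no reset: what is moved stays moved. The work goes in short steps, Python scripts to look and compute and a tool call to move; the robot and the scene stay as the last step left them, time stands still between calls to the robot, and variables do not carry over. Pictures are saved under pics/ and viewed, at most 10 in all, crops included, and the job is handed in when it is done.

Besides the shell and the picture viewer there is one more tool, called after "Call:" as name([rows], argument=value, ...), one row to a line, values as JSON. play_rows: Moves the arm, as the interface text tells. Its arguments: {"type":"object","properties":{"motion":{"type":"array","items":{"type":"array","items":{"type":"array","items":{"type":"number"}}}}},"required":["motion"]}

```bash
mkdir -p pics
cat > h.py <<'E'
import numpy as np, cv2
from bench import status, eyes, job
from scipy.spatial.transform import Rotation as R
def snap(n):
    m=eyes.camera_model(n); p,d=eyes.read_camera(n); return p,d,m
def world(d,m):
    v,u=np.mgrid[:d.shape[0],:d.shape[1]]
    c=np.stack([(u-m['cx'])/m['fx']*d,-(v-m['cy'])/m['fy']*d,-d,np.ones_like(d)],-1)
    return (c@np.array(m['cam_to_world']).T)[...,:3]
def rot():
    q=status.state()['tcp_rot']; return R.from_quat([q[1],q[2],q[3],q[0]])
E
python3 - <<'E'
from h import *
print(status.state())
p,d,m=snap('top'); np.savez('top.npz',p=p,d=d,w=world(d,m)); print(m)
cv2.imwrite('pics/top.png',p)
E
```

```text
{'clock': 0.0, 'q': array([ 1.22198617e+00,  5.33684429e-02,  1.61426891e+00, -1.20616319e-05,
        1.47600367e+00, -1.19007137e-01]), 'qvel': array([ 3.66446890e-05,  7.62965803e-04,  4.05424735e-04,  1.56115457e-03,
        8.71223672e-04, -1.22195836e-03]), 'joint_torque': array([-1.01888570e-03, -3.93691671e+01, -3.70169950e+01, -8.96865072e-05,
        6.87075168e-03,  1.77015232e-05]), 'eef_pos': array([0.14216205, 0.60798696, 0.23007082]), 'tcp_rot': array([-2.31547718e-04,  1.14648216e-01,  9.93405626e-01, -9.97686802e-04]), 'wrist_force': array([-1.00813714e+00,  5.90883088e-02, -4.49796214e-04]), 'moment': array([-0.00162376,  0.02565887, -0.02362003]), 'finger_force': 0.0, 'gripper_width': 0.08580566292599566}
{'fx': 514.8743689633147, 'fy': 514.8743689633147, 'cx': 281.03256193298336, 'cy': 209.43399184299838, 'cam_to_world': array([[ 0.1300247 ,  0.90681471, -0.40097464, -0.22880975],
       [-0.99146383,  0.11497771, -0.06147847, -0.07219414],
       [-0.00964644,  0.40554557,  0.91402392,  1.71805179],
       [ 0.        ,  0.        ,  0.        ,  1.        ]])}
```

View pics/top.png

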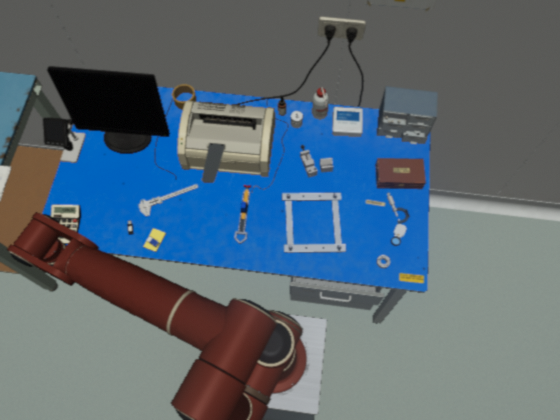

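The top view shows the frame at about px (285–345, 192–252), with pins near its corners. The rule is left of it, with the loop at about (240,238) and the tip up at about (247,185). The tools are well off to the sides.

Run:
```python
from h import *
z=np.load('top.npz'); p,d,w=z['p'],z['d'],z['w']
for u,v in [(240,238),(247,185),(243,212),(245,195),(290,197),(339,196),(289,248),(342,248),(315,225),(213,160),(236,150),(310,160),(327,163),(375,203)]: print((u,v),w[v,u].round(3))
cv2.imwrite('pics/crop.png',cv2.resize(p[140:290,200:360],None,fx=5,fy=4,interpolation=cv2.INTER_CUBIC)[:600])
p,d,m=snap('wrist'); print(m, rot().as_matrix().round(3))
```

```text
(240, 238) [ 0.397  0.174 -0.003]
(247, 185) [0.606 0.182 0.004]
(243, 212) [0.492 0.178 0.013]
(245, 195) [0.564 0.182 0.005]
(290, 197) [0.569 0.016 0.02 ]
(339, 196) [ 0.596 -0.161  0.019]
(289, 248) [ 0.375 -0.005  0.016]
(342, 248) [ 0.396 -0.188  0.022]
(315, 225) [ 0.478 -0.086  0.003]
(213, 160) [0.613 0.292 0.156]
(236, 150) [0.675 0.223 0.134]
(310, 160) [ 0.725 -0.04   0.031]
(327, 163) [ 0.727 -0.104  0.02 ]
(375, 203) [ 0.592 -0.294  0.003]
{'fx': 362.7784226470009, 'fy': 362.7784226470009, 'cx': 283.30102258832056, 'cy': 216.12009839603746, 'cam_to_world': array([[ 0.22771774, -0.92704717, -0.29787274,  0.06570737],
       [ 0.97372323,  0.21592846,  0.07237381,  0.62636861],
       [-0.00277473, -0.30652641,  0.95185811,  0.37254214],
       [ 0.        ,  0.        ,  0.        ,  1.        ]])} [[-0.974  0.228 -0.001]
 [ 0.228  0.974 -0.002]
 [ 0.    -0.002 -1.   ]]
```

View pics/crop.png

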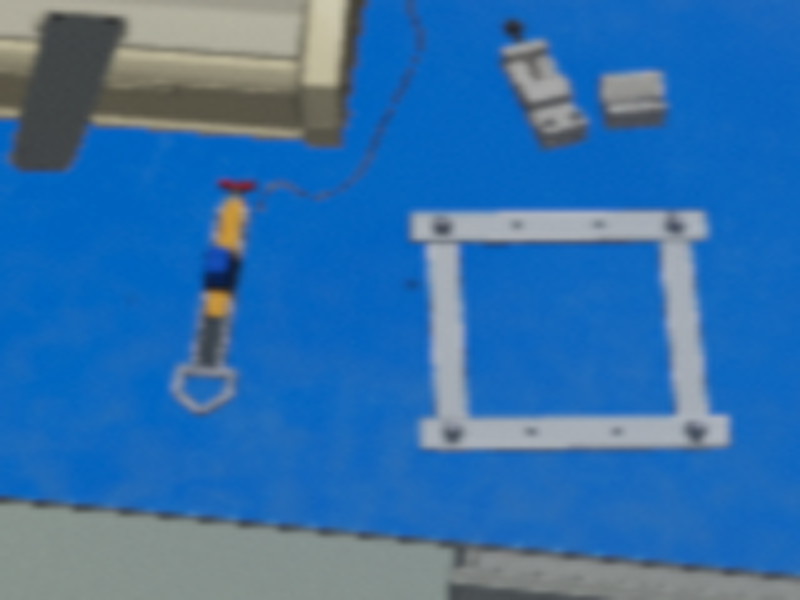

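Call:
play_rows([
  [[0,0,0,-20,0,0,-6.6],[0,0,0,-20,0,0,-6.6],[0,-26,-51,0,0,0,0],[0,-26,-51,0,0,0,0],[0,-26,-51,0,0,0,0],[0,-26,-51,0,0,0,0],[0,-26,-51,0,0,0,0],[0,-26,-51,0,0,0,0],[0,-26,-51,0,0,0,0],[0,-26,-51,0,0,0,0],[0,-26,-51,0,0,0,0],[0,-26,-51,0,0,0,0],[0,-26,-51,0,0,0,0],[0,-22,-47,0,0,0,0],[0,0,0,0,0,0,0],[0,0,0,0,0,0,0]],
])

```text
clock: 2.1
eef_pos: [0.4504, 0.0009, 0.2708]
tcp_rot: [-0.001, -0.0, 1.0, 0.0]
wrist_force: [0.0, -0.5, -0.4]
gripper_width: 0.0856
finger_force: 0.0
```

Run:
```python
from h import *
s=status.state(); print(s['clock'],s['eef_pos'],s['wrist_force'],rot().as_matrix().round(3).tolist())
p,d,m=snap('wrist'); np.savez('w1.npz',p=p,d=d,w=world(d,m),c=m['cam_to_world'])
cv2.imwrite('pics/w1.png',cv2.resize(p,(800,600)))
```

```text
2.1 [0.45036725 0.00093275 0.27079782] [ 0.01225588 -0.52609733 -0.36105124] [[-1.0, -0.0, -0.001], [-0.0, 1.0, 0.001], [0.001, 0.001, -1.0]]
```

View pics/w1.png

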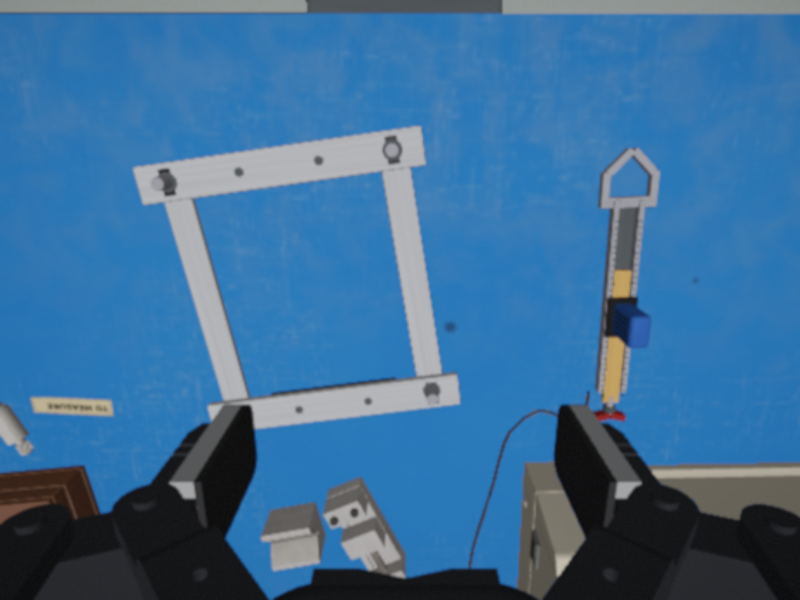

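The wrist view is turned half round, with the robot side at the top. The front pins are at (165,182) and (392,150), and the back left pin at (432,390). The back right pin is hidden by a finger at about (240,415). The rule's loop is at (630,150), the knob at (632,325) and the tip at (610,415). Next I'll fit this with depth.

Run:
```python
from h import *
z=np.load('w1.npz'); p,d,w=z['p'],z['d'],z['w']
hsv=cv2.cvtColor(p,cv2.COLOR_BGR2HSV)
def comps(mask,mn=8):
    n,l,st,c=cv2.connectedComponentsWithStats(mask.astype(np.uint8))
    for i in range(1,n):
        if st[i,4]>=mn:
            q=w[l==i]; print(c[i].round(1)*800/560,st[i,4],'med',np.median(q,0).round(4),'lo',q.min(0).round(3),'hi',q.max(0).round(3))
ok=d>0
fl=ok&(w[...,0]<.62)
print('desk z',np.median(w[200:220,230:260,2]), )
print('tall'); comps(fl&(w[...,2]>.024)&(w[...,2]<.045))
print('gray mid'); g=fl&(hsv[...,1]<70)&(w[...,2]>.011)&(w[...,2]<.022)&(w[...,1]<.05); comps(g,100)
for nm,sel in [('front',w[...,0]<.45),('back',w[...,0]>.52)]:
    q=w[g&sel]
    r=cv2.minAreaRect((q[:,:2]*1000).astype(np.float32)); print(nm,r,q[:,2].mean())
blue=fl&(w[...,2]>.025)&(w[...,1]>.1)&(w[...,2]<.07)
print('knob');comps(blue)
red=((hsv[...,0]<8)|(hsv[...,0]>172))&(hsv[...,1]>150)&fl&(w[...,1]>.1); print('red');comps(red)
lp=fl&(hsv[...,1]<90)&(w[...,1]>.1)&(w[...,0]<.46)&(w[...,2]<.03);print('loop/beam');comps(lp)
yl=fl&(hsv[...,0]>12)&(hsv[...,0]<32)&(hsv[...,1]>110)&(w[...,1]>.1);print('brass');comps(yl)
```

```text
desk z 1.539693535010378e-05
tall
[391.57142857 150.28571429] 73 med [ 0.377  -0.0083  0.0328] lo [ 0.373 -0.012  0.029] hi [ 0.382 -0.004  0.035]
[159.42857143 183.28571429] 104 med [ 0.3996 -0.1746  0.0324] lo [ 0.396 -0.181  0.024] hi [ 0.405 -0.172  0.034]
[625.14285714 320.57142857] 242 med [0.501  0.1695 0.0347] lo [0.494 0.168 0.024] hi [0.52  0.184 0.045]
[432.14285714 396.85714286] 73 med [0.5697 0.024  0.0322] lo [0.566 0.019 0.024] hi [0.576 0.028 0.035]
gray mid
[281.71428571 165.14285714] 5307 med [ 0.3883 -0.0897  0.0161] lo [ 0.36  -0.201  0.013] hi [0.416 0.015 0.022]
[347.14285714 400.85714286] 3212 med [ 0.5825 -0.0477  0.016 ] lo [ 0.557 -0.168  0.011] hi [0.608 0.047 0.022]
[  8.42857143 427.28571429] 240 med [ 0.6091 -0.3442  0.0154] lo [ 0.591 -0.351  0.011] hi [ 0.62  -0.336  0.02 ]
front ((388.67572021484375, -92.69248962402344), (28.018442153930664, 215.9493408203125), 7.818824768066406) 0.016068988773713596
back ((592.076171875, -152.6970977783203), (36.218788146972656, 400.6019287109375), 4.8732476234436035) 0.01582229149187257
knob
[633.14285714 327.14285714] 588 med [0.5047 0.1727 0.0481] lo [0.494 0.168 0.025] hi [0.52  0.184 0.052]
red
[609.         415.28571429] 71 med [0.5993 0.1781 0.0101] lo [0.597 0.17  0.004] hi [0.603 0.192 0.012]
loop/beam
[631.28571429   6.28571429] 2339 med [ 0.1159  0.4504 -0.75  ] lo [ 0.102  0.101 -0.759] hi [ 0.146  0.787 -0.645]
[627.14285714 207.14285714] 1694 med [0.4195 0.1748 0.0073] lo [ 0.376  0.151 -0.002] hi [0.46  0.196 0.012]
brass
[621.42857143 283.57142857] 226 med [0.4798 0.176  0.0085] lo [0.47  0.169 0.004] hi [0.491 0.183 0.014]
[613.14285714 367.        ] 449 med [0.5538 0.1782 0.0086] lo [0.519 0.168 0.006] hi [0.585 0.186 0.029]
```

Run:
```python
from h import *
z=np.load('w1.npz'); p,d,w=z['p'],z['d'],z['w']
hsv=cv2.cvtColor(p,cv2.COLOR_BGR2HSV); X,Y,Z=w[...,0],w[...,1],w[...,2]
yaw=np.radians(7.82); ex=np.array([np.cos(yaw),np.sin(yaw)]); ey=np.array([-ex[1],ex[0]])
O=np.array([.38868,-.09269])+.1*ex
def fr(q): return np.c_[(q-O)@ex,(q-O)@ey]*1000
for n,c in [('fl',(.377,-.008)),('fr',(.400,-.176)),('bl',(.57,.024))]:
    s=(d>0)&(Z>.0312)&(Z<.04)&(np.hypot(X-c[0],Y-c[1])<.015)
    f=fr(w[s][:,:2]); print(n,len(f),f.mean(0),(f.min(0)+f.max(0))/2,np.ptp(f,axis=0))
F=fr(w[...,:2].reshape(-1,2)).reshape(*Z.shape,2)
s=(d>0)&(Z>.0125)&(Z<.0195)&(F[...,0]>87)&(F[...,0]<113)&(F[...,1]>-80)&(F[...,1]<140)&(hsv[...,1]<80)
print('back bar left end',F[s][:,1].max(), np.sort(F[s][:,1])[-20:].round(1)); 
s=(d>0)&(Z>.0125)&(Z<.0195)&(F[...,0]>-113)&(F[...,0]<-87)&(hsv[...,1]<80)&(abs(F[...,1])<140)
print('front bar ends',F[s][:,1].min(),F[s][:,1].max())
# rule
s=(d>0)&(Z>.004)&(Z<.0125)&(X>.425)&(X<.585)&(abs(Y-.177)<.03)
print('beam',cv2.minAreaRect((w[s][:,:2]*1000).astype(np.float32)))
s=(d>0)&(Z>.047)&(Z<.053)&(abs(Y-.177)<.03)&(abs(X-.507)<.03)
print('knobtop',cv2.minAreaRect((w[s][:,:2]*1000).astype(np.float32)),s.sum(),w[s].mean(0))
s=(d>0)&(Z>.004)&(Z<.011)&(X<.415)&(abs(Y-.174)<.03)
q=w[s]*1000; print('loop',q.min(0),q.max(0),cv2.minAreaRect(q[:,:2].astype(np.float32)))
i=q[:,0].argmin(); print('vertex',q[q[:,0]<q[i,0]+2].mean(0))
print(status.state()['q'])
```

```text
fl 68 [-99.98437819  85.09510427] [-99.71879183  85.09473603] [8.94790016 8.31845214]
fr 70 [-100.03483447  -84.09333532] [-100.14286732  -83.94068609] [9.2880503  8.41614976]
bl 47 [96.88111588 90.21890795] [97.1253099 90.1230131] [8.90793098 8.57872888]
back bar left end 112.98396254004692 [111.8 111.9 111.9 111.9 112.1 112.1 112.1 112.2 112.2 112.3 112.4 112.4
 112.5 112.5 112.6 112.7 112.8 112.8 112.9 113. ]
front bar ends -107.97666252999511 108.05965613637761
beam ((504.953369140625, 174.53195190429688), (159.7392578125, 34.4779167175293), 0.00563723873347044)
knobtop ((507.44873046875, 176.51077270507812), (25.26604461669922, 15.645974159240723), 2.9792275428771973) 324 [0.50677754 0.17613638 0.04947428]
loop [376.21274637 151.03978736   4.01437777] [414.959901   195.46234184  10.63314136] ((395.5605773925781, 173.22889709472656), (38.728057861328125, 44.373600006103516), 0.21774117648601532)
vertex [376.93583174 172.14460755   6.99680738]
[-1.62615369e-01 -4.04722762e-01  1.94893298e+00  3.29198446e-04
  1.59804846e+00 -1.73477792e+00]
```

Run:
```python
from h import *
z=np.load('w1.npz'); p,d,w=z['p'],z['d'],z['w']; C=z['c']
fx=362.7784;cx,cy=283.301,216.120
def px(P):
    c=np.linalg.inv(C)@np.r_[P,1]; return cx+fx*c[0]/-c[2], cy-fx*c[1]/-c[2]
k=np.array([.5074,.1763]); 
for a in (2.0,2.6):
    u=np.array([np.cos(np.radians(a)),np.sin(np.radians(a))])
    print(a,[(t,*[int(v) for v in cv2.getRectSubPix(p,(1,1),px(np.r_[k+u*t/1000,.008]))[0,0]]) for t in range(-138,-76,2)])
    print([(t,*[int(v) for v in cv2.getRectSubPix(p,(1,1),px(np.r_[k+u*t/1000,.008]))[0,0]]) for t in range(60,104,2)])
```

```text
2.0 [(-138, 182, 120, 46), (-136, 182, 122, 49), (-134, 179, 120, 51), (-132, 145, 106, 75), (-130, 146, 141, 141), (-128, 157, 150, 150), (-126, 114, 102, 97), (-124, 158, 109, 59), (-122, 180, 123, 58), (-120, 180, 125, 61), (-118, 179, 124, 60), (-116, 180, 124, 61), (-114, 180, 125, 62), (-112, 179, 125, 63), (-110, 179, 126, 64), (-108, 179, 125, 64), (-106, 180, 126, 64), (-104, 180, 125, 61), (-102, 181, 124, 59), (-100, 181, 125, 59), (-98, 173, 120, 62), (-96, 145, 125, 114), (-94, 161, 153, 153), (-92, 163, 155, 155), (-90, 161, 154, 153), (-88, 123, 118, 116), (-86, 90, 87, 82), (-84, 91, 87, 82), (-82, 91, 87, 82), (-80, 91, 87, 82), (-78, 91, 87, 83)]
[(60, 98, 162, 194), (62, 98, 161, 194), (64, 98, 161, 193), (66, 98, 161, 193), (68, 98, 161, 193), (70, 97, 161, 193), (72, 100, 160, 192), (74, 121, 155, 178), (76, 142, 155, 167), (78, 146, 156, 167), (80, 152, 153, 158), (82, 154, 148, 149), (84, 125, 120, 120), (86, 87, 85, 82), (88, 85, 82, 80), (90, 75, 73, 103), (92, 54, 55, 136), (94, 56, 48, 138), (96, 130, 83, 118), (98, 172, 112, 62), (100, 136, 87, 34), (102, 
[... 426 characters left out ...]
0, 124, 60), (-100, 180, 125, 60), (-98, 175, 121, 62), (-96, 148, 126, 115), (-94, 161, 153, 153), (-92, 162, 155, 155), (-90, 160, 153, 153), (-88, 123, 118, 116), (-86, 91, 87, 82), (-84, 91, 87, 81), (-82, 91, 87, 83), (-80, 91, 87, 83), (-78, 91, 87, 83)]
[(60, 99, 162, 194), (62, 98, 162, 194), (64, 98, 162, 194), (66, 98, 162, 193), (68, 99, 162, 194), (70, 98, 161, 193), (72, 100, 160, 192), (74, 124, 155, 177), (76, 152, 154, 161), (78, 159, 157, 162), (80, 162, 157, 158), (82, 160, 153, 153), (84, 132, 127, 126), (86, 91, 89, 85), (88, 88, 85, 81), (90, 88, 84, 103), (92, 72, 71, 130), (94, 60, 49, 127), (96, 134, 85, 103), (98, 177, 115, 55), (100, 151, 97, 35), (102, 77, 48, 24)]
```

Call:
play_rows([
  [[0,-14.2,43.8,42,0,0,0],[0,-14.2,43.8,42,0,0,0],[0,-14.2,43.8,42,0,0,0],[0,-14.4,44,42,0,0,0],[0,0,0,0,0,0,-2.3],[0,0,0,28,0,0,0],[0,0,0,28,0,0,0],[0,0,0,30,0,0,0],[0,0,0,0,0,0,0],[1,0,0,0,0,0,0],[1,0,0,0,0,0,0],[1,0,0,0,0,0,0],[1,0,0,0,0,0,0],[1,0,0,0,0,0,0],[1,0,0,0,0,0,0],[1,0,0,0,0,0,0]],
])

```text
clock: 4.15
eef_pos: [0.5082, 0.1763, 0.0181]
tcp_rot: [0.0, -0.02, 1.0, 0.0]
wrist_force: [-1.2, -0.4, 5.5]
gripper_width: 0.0153
finger_force: 59.8
```

Call:
play_rows([
  [[1,0,0,-30,0,0,0],[1,0,0,-42,0,0,0],[1,7.9,-40.3,0,0,0,0],[1,7.9,-40.3,0,0,0,0],[1,7.9,-40.3,0,0,0,0],[1,7.9,-40.3,0,0,0,0],[1,7.9,-40.2,0,0,0,0],[1,7.9,-40.2,0,0,0,0],[1,0,0,0,0,0,8.6],[1,0,0,0,0,0,8.6],[1,0,0,0,0,0,8.6],[1,0,0,0,0,0,8.6],[1,0,0,0,0,0,0],[1,0,0,0,0,0,0]],
])

```text
clock: 5.9
eef_pos: [0.4697, -0.0671, 0.0888]
tcp_rot: [-0.0, 0.275, 0.961, -0.0]
wrist_force: [0.6, 0.5, -2.1]
gripper_width: 0.0151
finger_force: 59.4
```

Run:
```python
from h import *
s=status.state(); print(s['clock'],s['eef_pos'],s['wrist_force'],rot().as_matrix().round(4).tolist())
p,d,m=snap('wrist'); np.savez('w2.npz',p=p,d=d,w=world(d,m),c=m['cam_to_world'])
cv2.imwrite('pics/w2.png',cv2.resize(p,(800,600)))
```

```text
5.9 [ 0.46966445 -0.06708015  0.08875841] [ 0.56117377  0.50408921 -2.0892042 ] [[-0.8486, 0.5291, -0.0009], [0.5291, 0.8486, 0.0002], [0.0009, -0.0003, -1.0]]
```

View pics/w2.png

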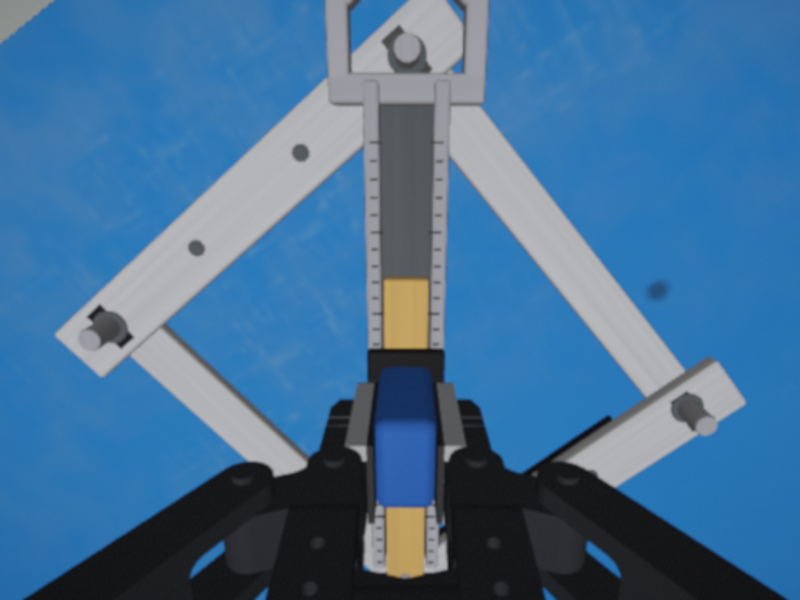

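The rule is held straight in the gripper. The loop's crossbar inner edge is at about (407,74), the front left pin top at (407,47), and the rule's middle line at about x=407.

```bash
cat > est.py <<'E'
from h import *
def est(f):
    z=np.load(f); d,w=z['d'],z['w']
    T=rot(); t=status.state()['eef_pos']
    L=(w-t)@T.as_matrix()   # tool coords; rule x = -tool x
    X,Y,Z=-L[...,0]*1000,L[...,1]*1000,w[...,2]*1000
    zu=t[2]*1000-17.5
    s=(d>0)&(abs(Z-zu-8)<4.5)&(X<-75)&(abs(Y)<30)
    q=np.c_[X[s],Y[s],Z[s]]; 
    c=q[abs(q[:,1])<8]; h,e=np.histogram(c[:,0],bins=np.arange(-140,-70,1)); print(dict(zip(e[:-1].astype(int),h)))
    for a,b in [(-86,-78),(-100,-92),(-110,-100)]:
        k=q[(q[:,0]>a)&(q[:,0]<b)]; 
        if len(k): print((a,b),'y',k[:,1].min().round(1),k[:,1].max().round(1),'z',np.median(k[:,2]).round(1))
    s=(d>0)&(Z>31.2)&(Z<36)&(X<-60)
    n,l,st,cc=cv2.connectedComponentsWithStats(s.astype(np.uint8))
    for i in range(1,n):
        if st[i,4]>40: k=w[l==i]; print('pin',st[i,4],k[:,:2].mean(0).round(4),'rule-rel to TCP',X[l==i].mean().round(1),Y[l==i].mean().round(1))
E
python3 -c "
from est import *; est('w2.npz')"
```

```text
{np.int64(-140): np.int64(0), np.int64(-139): np.int64(0), np.int64(-138): np.int64(0), np.int64(-137): np.int64(0), np.int64(-136): np.int64(0), np.int64(-135): np.int64(0), np.int64(-134): np.int64(0), np.int64(-133): np.int64(0), np.int64(-132): np.int64(0), np.int64(-131): np.int64(0), np.int64(-130): np.int64(0), np.int64(-129): np.int64(0), np.int64(-128): np.int64(0), np.int64(-127): np.int64(0), np.int64(-126): np.int64(0), np.int64(-125): np.int64(0), np.int64(-124): np.int64(0), np.int64(-123): np.int64(0), np.int64(-122): np.int64(0), np.int64(-121): np.int64(0), np.int64(-120): np.int64(0), np.int64(-119): np.int64(0), np.int64(-118): np.int64(0), np.int64(-117): np.int64(0), np.int64(-116): np.int64(0), np.int64(-115): np.int64(0), np.int64(-114): np.int64(0), np.int64(-113): np.int64(0), np.int64(-112): np.int64(0), np.int64(-111): np.int64(0), np.int64(-110): np.int64(0), np.int64(-109): np.int64(0), np.int64(-108): np.int64(0), np.int64(-107): np.int64(0), np.int64(-106): np.int64(0), np.int64(-105): np.int64(0), np.int64(-104): np.int64(0), np.int64(-103): np.int64(0
[... 348 characters left out ...]
(119), np.int64(-90): np.int64(102), np.int64(-89): np.int64(78), np.int64(-88): np.int64(12), np.int64(-87): np.int64(7), np.int64(-86): np.int64(14), np.int64(-85): np.int64(13), np.int64(-84): np.int64(11), np.int64(-83): np.int64(10), np.int64(-82): np.int64(16), np.int64(-81): np.int64(11), np.int64(-80): np.int64(8), np.int64(-79): np.int64(15), np.int64(-78): np.int64(6), np.int64(-77): np.int64(16), np.int64(-76): np.int64(11), np.int64(-75): np.int64(0), np.int64(-74): np.int64(0), np.int64(-73): np.int64(0), np.int64(-72): np.int64(0)}
(-86, -78) y -11.6 12.2 z 80.5
(-100, -92) y -21.2 21.9 z 78.7
(-110, -100) y -21.1 21.9 z 78.6
pin 323 [ 0.3771 -0.0085] rule-rel to TCP -109.7 0.7
```

Call:
play_rows([
  [[1,0,0.7,20,0,0,0],[1,0,0,18,0,0,0],[1,0,0,10,0,0,0],[1,0,0,5,0,0,0],[1,0,0,0,0,0,0],[1,-3,0,0,0,0,0],[1,-3,0,0,0,0,0],[1,-1.5,0,0,0,0,0],[1,-1.5,0,0,0,0,0],[1,-1.5,0,0,0,0,0],[1,-1.5,0,0,0,0,0],[1,-1.5,0,0,0,0,0],[1,-1.5,0,0,0,0,0],[1,-1.5,0,0,0,0,0],[1,0,0,0,0,0,0]],
])

```text
clock: 7.82
eef_pos: [0.4845, -0.0755, 0.0363]
tcp_rot: [0.0, 0.276, 0.961, -0.0]
wrist_force: [-2.0, 0.4, -2.3]
gripper_width: 0.0154
finger_force: 59.5
```

```bash
cat > fo.py <<'E'
from h import *
s=status.state(); r=rot(); t=s['eef_pos']
print(s['clock'],t.round(4),'force tool',r.inv().apply(s['wrist_force']).round(2),'rel pin fl/fr (rule x,y mm):',
 [(r.inv().apply(t-np.r_[P,t[2]])*[-1000,1000,0]).round(1)[:2].tolist() for P in ((.3771,-.0085),(.4003,-.1769))], 'bl/br', [(r.inv().apply(t-np.r_[P,t[2]])*[-1000,1000,0]).round(1)[:2].tolist() for P in ((.5716,.0233),(.5948,-.1451))], r.as_euler('zyx',degrees=True).round(2))
E
python3 fo.py
python3 - <<'E'
from h import *
p,d,m=snap('wrist'); np.savez('w3.npz',p=p,d=d,w=world(d,m),c=m['cam_to_world'])
cv2.imwrite('pics/w3.png',p)
E
```

```text
7.825 [ 0.4845 -0.0755  0.0363] force tool [ 1.95 -0.69  2.26] rel pin fl/fr (rule x,y mm): [[126.6, 0.2], [17.6, 130.6]] bl/br [[-21.4, -130.0], [-130.4, 0.4]] [-147.94    0.    179.98]
```

View pics/w3.png

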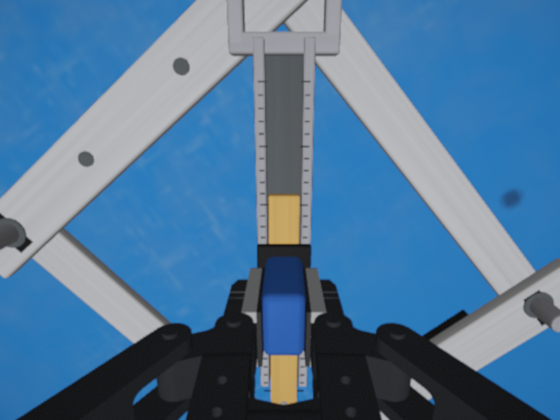

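The loop has moved off the pin's view to the beam side, and the force along the rule is about 2 N. So the rule is hooked and the tongue is sliding.

Call:
play_rows([
  [[1,-3,0,0,0,0,0],[1,-3,0,0,0,0,0],[1,-3,0,0,0,0,0],[1,-3,0,0,0,0,0],[1,-3,0,0,0,0,0],[1,-3,0,0,0,0,0],[1,-3,0,0,0,0,0],[1,-3,0,0,0,0,0],[1,-1.5,0,0,0,0,0],[1,0,0,0,0,0,0]],
])

```text
clock: 9.12
eef_pos: [0.5063, -0.089, 0.0364]
tcp_rot: [0.0, 0.276, 0.961, -0.0]
wrist_force: [-2.6, -0.2, -1.2]
gripper_width: 0.0154
finger_force: 59.4
```

```bash
python3 fo.py
```

```text
9.125 [ 0.5063 -0.089   0.0364] force tool [ 2.11 -1.51  1.21] rel pin fl/fr (rule x,y mm): [[152.3, 0.4], [43.2, 130.8]] bl/br [[4.3, -129.8], [-104.7, 0.6]] [-1.4793e+02  3.0000e-02  1.7998e+02]
```

Call:
play_rows([
  [[1,-1,0,0,0,0,0],[1,-1,0,0,0,0,0],[1,-1,0,0,0,0,0],[1,0,0,0,0,0,0]],
])

```text
clock: 9.62
eef_pos: [0.5087, -0.0905, 0.0364]
tcp_rot: [0.0, 0.276, 0.961, -0.0]
wrist_force: [-2.8, -0.6, -1.4]
gripper_width: 0.015
finger_force: 59.4
```

```bash
python3 fo.py
```

```text
9.625 [ 0.5087 -0.0905  0.0364] force tool [ 2.05 -1.94  1.42] rel pin fl/fr (rule x,y mm): [[155.1, 0.4], [46.0, 130.7]] bl/br [[7.1, -129.9], [-101.9, 0.5]] [-1.4793e+02  1.0000e-02  1.7999e+02]
```

Call:
play_rows([
  [[1,-0.8,0,0,0,0,0],[1,-0.8,0,0,0,0,0],[1,0,0,0,0,0,0]],
])

```text
clock: 10.0
eef_pos: [0.5101, -0.0914, 0.0364]
tcp_rot: [0.0, 0.276, 0.961, -0.0]
wrist_force: [-2.1, 0.5, -3.3]
gripper_width: 0.0151
finger_force: 59.4
```

```bash
python3 fo.py
```

```text
10.0 [ 0.5101 -0.0914  0.0364] force tool [ 2.03 -0.63  3.34] rel pin fl/fr (rule x,y mm): [[156.7, 0.4], [47.6, 130.7]] bl/br [[8.8, -129.9], [-100.3, 0.5]] [-1.4793e+02  1.0000e-02  1.7999e+02]
```

Call:
play_rows([
  [[1,-0.7,0,0,0,0,0],[1,-0.7,0,0,0,0,0],[1,0,0,0,0,0,0]],
])

```text
clock: 10.38
eef_pos: [0.5111, -0.092, 0.0363]
tcp_rot: [-0.0, 0.276, 0.961, 0.0]
wrist_force: [-2.8, 1.5, -1.8]
gripper_width: 0.0158
finger_force: 59.4
```

```bash
python3 fo.py
```

```text
10.375 [ 0.5111 -0.092   0.0363] force tool [ 3.18 -0.27  1.77] rel pin fl/fr (rule x,y mm): [[157.9, 0.4], [48.8, 130.7]] bl/br [[10.0, -129.9], [-99.1, 0.5]] [-1.4793e+02 -1.0000e-02 -1.7999e+02]
```

Call:
play_rows([
  [[1,-0.6,0,0,0,0,0],[1,0,0,0,0,0,0]],
])

```text
clock: 10.62
eef_pos: [0.5113, -0.0922, 0.0362]
tcp_rot: [-0.001, 0.276, 0.961, 0.0]
wrist_force: [-4.8, 1.4, -0.4]
gripper_width: 0.0153
finger_force: 59.5
```

```bash
python3 fo.py
```

```text
10.625 [ 0.5113 -0.0922  0.0362] force tool [ 4.86 -1.35  0.41] rel pin fl/fr (rule x,y mm): [[158.2, 0.3], [49.1, 130.7]] bl/br [[10.2, -129.9], [-98.9, 0.5]] [-1.4793e+02 -5.0000e-02 -1.7997e+02]
```

Call:
play_rows([
  [[1,-0.5,0,0,0,0,0],[1,-0.5,0,0,0,0,0],[1,-0.5,0,0,0,0,0],[1,0,0,0,0,0,0],[1,0,0,0,0,0,0]],
])

```text
clock: 11.25
eef_pos: [0.5118, -0.0925, 0.0361]
tcp_rot: [-0.002, 0.276, 0.961, 0.0]
wrist_force: [-8.2, 3.3, 1.8]
gripper_width: 0.0152
finger_force: 60.0
```

```bash
python3 fo.py
```

```text
11.25 [ 0.5118 -0.0925  0.0361] force tool [ 8.69 -1.55 -1.81] rel pin fl/fr (rule x,y mm): [[158.7, 0.3], [49.6, 130.7]] bl/br [[10.7, -129.9], [-98.3, 0.5]] [-147.94   -0.18 -179.91]
```

Call:
play_rows([
  [[1,-0.3,0,0,0,0,0],[1,0,0,0,0,0,0],[1,0,0,0,0,0,0],[1,0,0,0,0,0,0],[1,0,0,0,0,0,0]],
])

```text
clock: 11.88
eef_pos: [0.5118, -0.0925, 0.036]
tcp_rot: [-0.002, 0.276, 0.961, 0.0]
wrist_force: [-8.8, 3.3, 2.7]
gripper_width: 0.0151
finger_force: 60.0
```

```bash
python3 fo.py; python3 -c "
from h import *
p,d,m=snap('scene'); cv2.imwrite('pics/s1.png',p); print(m['cam_to_world'])"
```

```text
11.875 [ 0.5118 -0.0925  0.036 ] force tool [ 9.2  -1.85 -2.62] rel pin fl/fr (rule x,y mm): [[158.8, 0.3], [49.7, 130.7]] bl/br [[10.8, -129.9], [-98.2, 0.5]] [-147.94   -0.2  -179.9 ]
[[ 7.01478640e-01  4.92281141e-01 -5.15351333e-01 -2.89039987e-01]
 [-7.12690129e-01  4.83820898e-01 -5.07927277e-01 -7.11905165e-01]
 [-7.05274436e-04  7.23585943e-01  6.90233935e-01  1.06980938e+00]
 [ 0.00000000e+00  0.00000000e+00  0.00000000e+00  1.00000000e+00]]
```

View pics/s1.png

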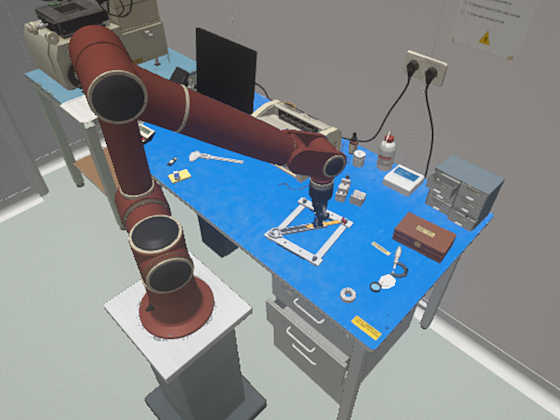

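The scene view shows the rule along the front-left to back-right diagonal with the gripper on the knob, pressing at about 7 N. Step 1 is held. Next I back off, lift and turn to the other diagonal.

Call:
play_rows([
  [[1,2,0,0,0,0,0],[1,2,0,0,0,0,0],[1,3,0,0,0,0,0],[1,4,0,0,0,0,0],[1,0,0,-5,0,0,0],[1,0,0,-15,0,0,0],[1,0,0,-30,0,0,0],[1,0,0,0,0,0,-10.2],[1,0,0,0,0,0,-10.2],[1,0,0,0,0,0,-10.2],[1,0,0,0,0,0,-10.2],[1,0,0,0,0,0,-10.2],[1,0,0,0,0,0,-10.2],[1,0,0,0,0,0,-10.2],[1,0,0,0,0,0,-10.1],[1,0,0,0,0,0,0],[1,0,0,0,0,0,0]],
])

```text
clock: 14.05
eef_pos: [0.5042, -0.0876, 0.0871]
tcp_rot: [0.0, -0.417, 0.909, -0.0]
wrist_force: [-0.2, 0.0, -1.7]
gripper_width: 0.0154
finger_force: 59.5
```

```bash
python3 fo.py
python3 - <<'E'
from h import *
s=status.state(); r=rot(); t=s['eef_pos']
print('to tgt tool mm', r.inv().apply(np.r_[.4970,-.0639,t[2]]-t)*1000, 'rule yaw', np.degrees(np.arctan2(*-r.as_matrix()[[1,0],0])), s['q'][5])
p,d,m=snap('wrist'); np.savez('w4.npz',p=p,d=d,w=world(d,m),c=m['cam_to_world'])
cv2.imwrite('pics/w4.png',p)
E
```

```text
14.05 [ 0.5042 -0.0876  0.0871] force tool [0.12 0.21 1.69] rel pin fl/fr (rule x,y mm): [[22.9, -147.9], [135.5, -20.5]] bl/br [[-128.0, -21.2], [-15.5, 106.2]] [1.3071e+02 6.0000e-02 1.7998e+02]
to tgt tool mm [-1.32650966e+01  2.09251400e+01 -1.38923758e-02] rule yaw 49.29089344354609 -2.748659240591217
```

View pics/w4.png

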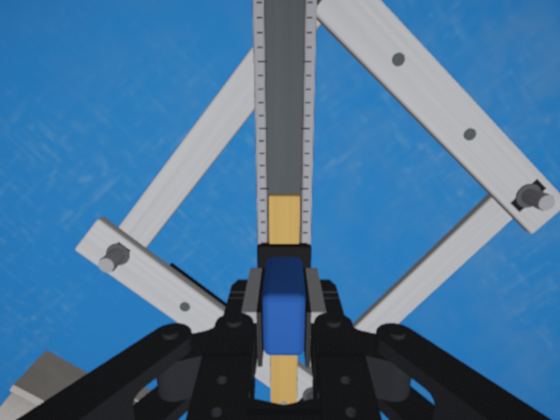

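Call:
play_rows([
  [[1,-6.6,10.4,0,0,0,0],[1,-6.7,10.5,0,0,0,-0.1],[1,0,0,18,0,0,0],[1,0,0,14,0,0,0],[1,0,0,4,0,0,0],[1,0,0,2.5,0,0,0],[1,0,0,0,0,0,0]],
])

```text
clock: 14.98
eef_pos: [0.4968, -0.064, 0.0478]
tcp_rot: [0.0, -0.419, 0.908, -0.0]
wrist_force: [0.6, -0.9, -0.8]
gripper_width: 0.0151
finger_force: 59.4
```

```bash
python3 fo.py
```

```text
14.975 [ 0.4968 -0.064   0.0478] force tool [ 0.34 -1.03  0.76] rel pin fl/fr (rule x,y mm): [[35.5, -127.1], [148.5, -0.1]] bl/br [[-115.0, 0.2], [-1.9, 127.2]] [130.48   0.   180.  ]
```

Call:
play_rows([
  [[1,0,0,5,0,0,0],[1,0,0,4,0,0,0],[1,0,0,2.5,0,0,0],[1,0,0,0,0,0,0],[1,-2,0,0,0,0,0],[1,-2,0,0,0,0,0],[1,-2,0,0,0,0,0],[1,-1.3,0,0,0,0,0],[1,-1.3,0,0,0,0,0],[1,-1.3,0,0,0,0,0],[1,-1.3,0,0,0,0,0],[1,-1,0,0,0,0,0],[1,0,0,0,0,0,0]],
])

```text
clock: 16.6
eef_pos: [0.5043, -0.0547, 0.0362]
tcp_rot: [-0.0, -0.419, 0.908, -0.0]
wrist_force: [-0.2, -2.8, -2.0]
gripper_width: 0.0153
finger_force: 59.5
```

```bash
python3 fo.py
```

```text
16.6 [ 0.5043 -0.0547  0.0362] force tool [ 2.23 -1.67  1.99] rel pin fl/fr (rule x,y mm): [[47.4, -126.8], [160.5, 0.1]] bl/br [[-103.0, 0.6], [10.1, 127.5]] [ 1.3046e+02 -3.0000e-02  1.7997e+02]
```

Call:
play_rows([
  [[1,-0.8,0,0,0,0,0],[1,-0.8,0,0,0,0,0],[1,-0.8,0,0,0,0,0],[1,0,0,0,0,0,0]],
])

```text
clock: 17.1
eef_pos: [0.5062, -0.0526, 0.0363]
tcp_rot: [0.0, -0.419, 0.908, -0.0]
wrist_force: [-1.0, -2.0, -2.4]
gripper_width: 0.0152
finger_force: 59.5
```

```bash
python3 fo.py
```

```text
17.1 [ 0.5062 -0.0526  0.0363] force tool [ 2.17 -0.49  2.41] rel pin fl/fr (rule x,y mm): [[50.2, -126.8], [163.3, 0.1]] bl/br [[-100.2, 0.5], [12.8, 127.4]] [ 1.3046e+02  1.0000e-02 -1.8000e+02]
```

Call:
play_rows([
  [[1,-0.6,0,0,0,0,0],[1,-0.6,0,0,0,0,0],[1,0,0,0,0,0,0]],
])

```text
clock: 17.48
eef_pos: [0.5069, -0.0517, 0.0363]
tcp_rot: [0.0, -0.419, 0.908, 0.0]
wrist_force: [-1.5, -2.0, -2.1]
gripper_width: 0.0147
finger_force: 59.5
```

```bash
python3 fo.py
```

```text
17.475 [ 0.5069 -0.0517  0.0363] force tool [ 2.44 -0.17  2.1 ] rel pin fl/fr (rule x,y mm): [[51.4, -126.8], [164.4, 0.1]] bl/br [[-99.1, 0.5], [14.0, 127.5]] [ 130.47    0.   -180.  ]
```

Call:
play_rows([
  [[1,-0.6,0,0,0,0,0],[1,-0.6,0,0,0,0,0],[1,0,0,0,0,0,0]],
])

```text
clock: 17.85
eef_pos: [0.5073, -0.0513, 0.0362]
tcp_rot: [-0.001, -0.419, 0.908, -0.0]
wrist_force: [-2.7, -4.3, -1.5]
gripper_width: 0.0149
finger_force: 59.5
```

```bash
python3 fo.py
```

```text
17.85 [ 0.5073 -0.0513  0.0362] force tool [ 5.06 -0.75  1.49] rel pin fl/fr (rule x,y mm): [[51.9, -126.8], [165.0, 0.1]] bl/br [[-98.5, 0.6], [14.6, 127.5]] [ 1.3046e+02 -6.0000e-02  1.7995e+02]
```

Call:
play_rows([
  [[1,-0.6,0,0,0,0,0],[1,-0.6,0,0,0,0,0],[1,-0.5,0,0,0,0,0],[1,0,0,0,0,0,0],[1,0,0,0,0,0,0],[1,0,0,0,0,0,0]],
])

```text
clock: 18.6
eef_pos: [0.5077, -0.0508, 0.0362]
tcp_rot: [-0.002, -0.419, 0.908, -0.0]
wrist_force: [-6.7, -7.2, 0.0]
gripper_width: 0.0152
finger_force: 59.8
```

```bash
python3 fo.py
```

```text
18.6 [ 0.5077 -0.0508  0.0362] force tool [9.85 0.45 0.02] rel pin fl/fr (rule x,y mm): [[52.6, -126.8], [165.7, 0.1]] bl/br [[-97.8, 0.5], [15.3, 127.5]] [ 1.3045e+02 -1.6000e-01  1.7986e+02]
```

Call:
play_rows([
  [[1,0,0,0,0,0,0],[1,0,0,0,0,0,0],[1,0,0,0,0,0,0],[1,0.7,0,0,0,0,0],[1,0.7,0,0,0,0,0],[1,0.5,0,0.8,0,0,0],[1,0,0,0.8,0,0,0],[1,0,0,0,0,0,0]],
])

```text
clock: 19.6
eef_pos: [0.5077, -0.0512, 0.035]
tcp_rot: [-0.0, -0.419, 0.908, -0.0]
wrist_force: [-3.7, -3.6, 0.9]
gripper_width: 0.015
finger_force: 59.9
```

```bash
python3 fo.py
```

```text
19.6 [ 0.5077 -0.0512  0.035 ] force tool [ 5.13  0.5  -0.95] rel pin fl/fr (rule x,y mm): [[52.3, -127.1], [165.3, -0.1]] bl/br [[-98.2, 0.3], [14.9, 127.2]] [1.3047e+02 1.0000e-02 1.7998e+02]
```

Call:
play_rows([
  [[1,0.6,0,0,0,0,0],[1,0,0,0,0,0,0],[0.6,0,0,0,0,0,0],[0.4,0,0,0,0,0,0],[0.4,0,0,0,0,0,0],[0.3,0,0,-3,0,0,0],[0.3,0,0,-10,0,0,0],[0,0,0,-30,0,0,0],[0,0,0,-40,0,0,0],[0,0,0,-50,0,0,0],[0,0,0,-50,0,0,0],[0,30,0,-30,0,0,0],[0,30,0,0,0,0,0],[0,0,0,0,0,0,0],[0,0,0,0,0,0,0]],
])

```text
clock: 21.48
eef_pos: [0.4683, -0.0968, 0.2478]
tcp_rot: [0.0, -0.419, 0.908, 0.0]
wrist_force: [0.6, 0.7, -0.7]
gripper_width: 0.0854
finger_force: 0.0
```

```bash
python3 fo.py
python3 - <<'E'
from h import *
p,d,m=snap('wrist'); w=world(d,m); np.savez('w5.npz',p=p,d=d,w=w,c=m['cam_to_world'])
cv2.imwrite('pics/w5.png',p)
E
```

```text
21.475 [ 0.4683 -0.0968  0.2478] force tool [-0.88  0.02  0.75] rel pin fl/fr (rule x,y mm): [[-8.0, -126.7], [105.0, 0.3]] bl/br [[-158.4, 0.7], [-45.4, 127.6]] [ 1.3047e+02  2.0000e-02 -1.7998e+02]
```

View pics/w5.png

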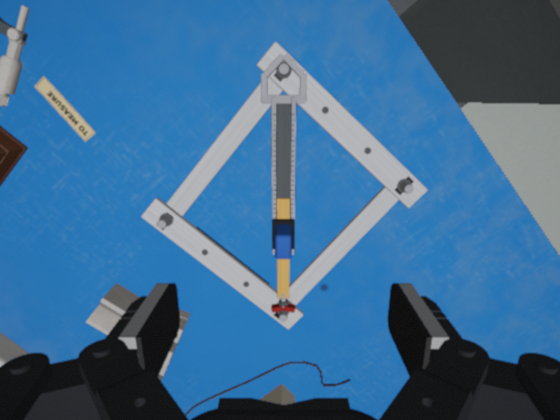

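The rule lies along the front-right to back-left diagonal. The front right pin (284,70) sits in the loop's V, and the red tip (283,308) is against the back left pin (283,315). A quick height check, then I hand in.

Run:
```python
from h import *
z=np.load('w5.npz'); w=z['w']
print('loop bar top',np.median(w[98:101,275:292,2]),'beam',np.median(w[120:180,274:277,2]),'tip',np.median(w[306:310,276:280,2]),np.median(w[265:285,280:287,2]))
print(job.hand_in(), status.state()['clock'])
```

```text
loop bar top 0.02380443998652826 beam 0.0250498668966882 tip 0.02546370367224801 0.023732853425583206
the job is handed in; nothing more can be done
the job is handed in; nothing more can be done
```

I measured both diagonals at about 7 N, estimated from the wrist force. The front-right to back-left one came out longer by about 6.7 mm, so I left the rule lying hooked along it with its tip on the back left pin, let go and handed the job in at about 21.5 s; no verdict was returned.

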